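Slide the dish stage to its marked stop

ROBOT

A 6-joint arm with a two-finger parallel gripper is mounted at the origin on a cart in front of the work surface, level with it; the furniture and walls round the work are solid. World frame = base frame: x ahead of the robot, y to its left, z up, the work surface at z = 0. Lengths are in m, angles in rad, forces in N, time in s.
With the tool pointing down it reaches from about 0.3 to 1 m from the base axis. Payload 5.1 kg.
Tool frame: the origin (TCP) lies between the finger pads; the fingertips stand 19 mm ahead of it and the grasp point (between the pads) is the TCP; z points along the fingers, y is the line along which they close (so a half turn about z gives the same grasp; the last joint's range is limited). The gripper opens to 95 mm and grips with 3 to 60 N. Pads are 20 mm wide; open, the fingers measure 119 mm over their backs; the gripper's body (75 mm by 180 mm) begins 59 mm behind the grasp point.
Start: joints at [-1.416, 0.124, 1.65, -0, 1.367, -0.083], TCP at [0.153, -0.632, 0.234] pointing down, gripper open.
Joint ranges: [-2.61, 2.61], [-1.02, 2.33], [0.03, 2.71], [-1.35, 4.49], [0.32, 2.68], [-2.91, 2.91]. Speed limits (rad/s): [2.57, 2.57, 3.14, 3.14, 3.14, 3.14].

INTERFACE

Orientations are given as [roll, pitch, yaw] about the fixed x, y, z axes, in that order (R = Rz(yaw) Ry(pitch) Rx(roll)).
In Python, from bench import status, vision, bot, finder gives the robot as it stands.
- The arm moves only by the tool move_arm, never from a script. Its argument "deltas" is one flat list of numbers, 7 for each row, row after row: the shift along the tool's x, y, z in units of 25 mm (1.0 is 25 mm), then the turn, a rotation vector about the tool's x, y, z in rad, then the closure, from -1 (fully open) to 1 (shut). A call has exactly 10 rows; each row shifts and turns the commanded pose from where the row before left it, along the tool's axes as they then stand; what a row does not reach is not made up. A row lasts 1/10 s, in which the tool goes at most 50 mm and 8.59 degrees, less where a joint would pass 70% of its speed; a pose out of reach is approached as far as the arm can. A call is refused whole if a number of a shift passes 1 or a number of a turn 0.15, either way. A call with a gripper value outside its range is refused whole. The fingers move at their own pace and stop on an object; "squeeze" is the grip in N (left out, the last holds). Time passes only in rows, so rows that do not move let the fingers close, or fill a call up. It gives the time, the measured TCP pose, the force, the opening and the grip force at its end, in the units of the state.
- status.sense(): the state, without advancing time (a new reading comes with each control period).
- vision.get_image(name): name is "side" or "top" or "wrist"; returns the picture (420x560x3 uint8, red, green, blue); there is no depth.
- vision.camera_params(name): a dict with "mtx" (3x3 intrinsics, pixels), "rvec" (rotation vector, rad) and "tvec" (3), from world to camera coordinates, as OpenCV has them. Camera axes: x right, y down, z forward; pixel columns grow to the right and rows downward; lengths in m; the calibration is good to about 2 mm. A picture is of the moment at which its call begins: read the wrist's pose just before it. camera_params takes no time and is no camera call; for the wrist camera it gives the pose at the moment of the call.
- bot.sign_off(): hands the job in; it is judged then, once.
Trained networks look in the newest picture that a camera, given by its name, has taken for a name from the list of things; names that differ only in an ending like _2 or _b are one class to them, and where a whole thing is asked for, a point or a joint stands for the part that bears it (a point fixed in the world has none). Each returns a list of dicts, best first, with "conf" (0 to 1); they miss things now and then, are a little off and sometimes report something else, mostly with a low value. They report only what shows in the picture. A call takes as long as a camera call. They do not tell look-alikes from the thing itself.
- finder.find_in(camera, label): "bbox" ([left, top, right, bottom] in pixels, round what is visible of it).
- finder.regions_of(camera, label): "mask" (420x560 bool, what is visible of it) and "bbox" ([left, top, right, bottom] in pixels, round what is visible of it).
- finder.pinpoint(camera, label): "at" ([column, row] in pixels: a listed point, or the origin of a listed thing).
The state is a dict: "clock": time; "joint_positions": joint angles; "dq": joint speeds; "tau": joint torques, N m; "tool_pos": TCP position; "eef_rot": TCP orientation; "ft_force": force on the tool from outside, world axes, zero at the start; "moment": the same for the moment, N m; "opening": finger opening in m; "grip_force": force on a finger pad.
Only numpy, scipy, OpenCV 4.12 (cv2) and the standard library are available. Lean on these libraries where they do the work, as an engineer would, in place of code of your own. Each camera call takes 0.05 s, during which the arm holds its last target. There are 200 camera calls.

TASK

Bring the petri dish to its viewing position: with a fingertip, press fully down the thumb plate in the middle of the sliding saddle to free its hold and, keeping it pressed, push the saddle along the rail until it meets the marked stop, the one that carries the diamond-shaped plate; then let the thumb plate up so that the saddle stays held against that stop. Do not force the saddle along while its hold is on, do not touch or lift the dish riding on it, and leave everything standing round about where it is.

Things in the scene. Friction and masses are not known exactly. Their poses are not given: they have to be found in the camera images.
- rail: fixed slide stage: black base plate 70x370x8 mm on the table with a steel rail along its length. Origin at the centre of the underside (table height); its y axis runs along the rail (to the robot's left at yaw 0), x across it away from the robot, z up; its yaw varies by up to 0.18 rad either way
- saddle (a joint): position of the saddle along the rail in m: 0 at the rail's middle where it starts, positive toward the rail's +y. Captive on the rail; it cannot be lifted. It moves with about 1 N while the thumb plate is down; with the plate up a sprung brake shoe holds it against some 18 to 28 N
- saddle_mid (a point): middle of the aluminium saddle (60 mm across the rail, 110 along it, so its end faces are 55 mm from here), at the height of the resting thumb plate's top, 46 mm above the table. The saddle's two end blocks, beyond the thumb plate's ends, are 40 mm high. Moves along with the saddle
- thumb_top (a point): centre of the top face of the black ribbed thumb plate in the saddle's middle, 56 mm across the rail, 70 mm along it, 46 mm above the table at rest. At each of its two ends along the rail a lip 5 mm thick stands 4 mm proud, the inner faces 60 mm apart; a fingertip between them carries the saddle along by friction or by pushing against a lip
- thumb_plate (a joint): how far the thumb plate is pressed down in m: 0 at rest, 0.005 fully down on its solid end stop. Its spring resists by about 1 N for each mm, 5 to 6 N fully down; the hold fades as it goes down, is off from about 4 mm, and grips again as the plate comes up
- marked_stop: marked stop: steel block over the rail, 50 mm across the rail, 24 along it, top 44 mm above the table; on a short post it carries a flat diamond-shaped plate (37 mm point to point, top 60 mm above the table). Origin at the block's centre, at table height; the saddle touches it when their centres are 67 mm apart. May be at either end, 45 to 80 mm of travel away
- plain_stop: the other stop at the opposite end: the same block, carrying only a low round knob (20 mm across, 56 mm above the table). Origin as for the marked stop
- dish_center (a point): centre of the petri dish (63 mm across, 16 mm high) that lies loose in a round nest with a 6 mm rim on a tray on the saddle's far side, 68 mm from the saddle's middle across the rail; dish bottom 30 mm above the table. It rides along with the saddle
- dropper_a_center (a point): a small white dropper bottle with pointed cap, 24 mm across, 68 mm high, standing behind the rail near its left end; bystander. Point at half height
- dropper_b_center (a point): a second dropper bottle of the same shape and size, behind the rail near its right end; bystander. Point at half height
- dropper_c_center (a point): a third dropper bottle of the same shape and size, well to the right on the table; bystander. Point at half height
- timer_center (a point): a flat square timer, 66x66x19 mm, to the right of the rail; bystander. Point at half height
- tweezers_center (a point): steel forceps lying flat, 126 mm long, 8 mm high, well to the right on the table; bystander. Point at half height
- dish: the body of the petri dish in the nest (see dish_center); origin at the centre of its underside
There are look-alikes about, which are no part of the job. Leave any blue or orange look-alike of the dish alone.

How it is judged:
On the way:
1. the thumb plate is pressed down by 3 mm or more before the saddle has been moved 10 mm (value of joint thumb_plate above 0.003 m and value of joint saddle between -0.01 and 0.01 m), for 0.05 s.
At the end, for the whole second after the job is handed in: The saddle stands within 3 mm of touching the marked stop (centres less than 70 mm apart) and is still, the thumb plate is up again (pressed less than 1 mm), and the dish lies at rest flat in its nest (horizontal distance between saddle_mid and marked_stop below 0.07 m and value of joint thumb_plate below 0.001 m and velocity of joint saddle between -0.005 and 0.005 m/s and not (z of dish_center in the frame of saddle_mid above 0.002 m or y of dish_center in the frame of saddle_mid above 0.008 m or y of dish_center in the frame of saddle_mid below -0.008 m or x of dish_center in the frame of saddle_mid above 0.076 m or x of dish_center in the frame of saddle_mid below 0.06 m or angle between dish_center's own z axis and vertical above 0.2 rad) and linear speed of dish below 0.02 m/s).
It fails at once if the saddle is forced along (faster than 10 mm/s) while the thumb plate is up and the hold is on (value of joint thumb_plate below 0.0005 m and (velocity of joint saddle above 0.01 m/s or velocity of joint saddle below -0.01 m/s)).
It fails at once if the dish is touched by the robot (contact force between any of the fingers, the arm and dish above 0.5 N).
It fails at once if the dish is lifted, tipped or leaves its nest (z of dish_center in the frame of saddle_mid above 0.002 m or y of dish_center in the frame of saddle_mid above 0.008 m or y of dish_center in the frame of saddle_mid below -0.008 m or x of dish_center in the frame of saddle_mid above 0.076 m or x of dish_center in the frame of saddle_mid below 0.06 m or angle between dish_center's own z axis and vertical above 0.2 rad).
It fails at once if a bystander is moved by more than 15 mm (distance of any of dropper_a_center, dropper_b_center, dropper_c_center, timer_center, tweezers_center from where it was at the start of the episode above 0.015 m).
It also fails if it takes over 35 s, if anything falls off the work surface, if the arm or the gripper's body presses on something with over 40 N, if the wrist force passes 120 N, or if a joint passes its speed limit or range.

## Working session

There is one attempt and no reset: what is moved stays moved. The work goes in short steps, Python scripts to look and compute and a tool call to move; the robot and the scene stay as the last step left them, time stands still between calls to the robot, and variables do not carry over. Pictures are saved under pics/ and viewed, at most 10 in all, crops included, and the job is handed in when it is done.

Besides the shell and the picture viewer there is one more tool, called after ">>>" by a JSON object that holds its "op" and its "data". move_arm: Moves the arm, as the interface text tells. Its arguments: {"type":"object","properties":{"deltas":{"type":"array"},"squeeze":{"type":"number"}},"required":["deltas"]}

```bash
mkdir -p pics; cat > h.py <<'E'
import numpy as np, cv2
from bench import status, vision, bot, finder
def ray(cam,px,z):
    p=vision.camera_params(cam);R=cv2.Rodrigues(np.array(p["rvec"],float))[0];t=np.array(p["tvec"],float).ravel()
    u=cv2.undistortPoints(np.array([[px]],float),np.array(p["mtx"],float),None).ravel()
    d=R.T@np.array([u[0],u[1],1]);c=-R.T@t
    return c+d*(z-c[2])/d[2]
def proj(cam,P):
    p=vision.camera_params(cam)
    return cv2.projectPoints(np.array(P,float).reshape(-1,3),np.array(p["rvec"],float),np.array(p["tvec"],float),np.array(p["mtx"],float),None)[0].reshape(-1,2)
def save(cam,name,box=None,s=1):
    im=vision.get_image(cam)[...,::-1].copy()
    if box: im=im[box[1]:box[3],box[0]:box[2]]
    cv2.imwrite("pics/"+name,cv2.resize(im,None,fx=s,fy=s,interpolation=cv2.INTER_CUBIC))
E
python3 - <<'E'
from h import *
save("top","t1.png");save("side","s1.png")
for l,z in [("thumb_top",.046),("saddle_mid",.046),("marked_stop",0),("plain_stop",0),("rail",0),("dish_center",.038),("timer_center",.01),("dropper_a_center",.034),("tweezers_center",.004)]:
  for c in("top","side"):
    for r in finder.pinpoint(c,l)[:3]: print(l,c,np.round(r["at"]),round(r["conf"],2),ray(c,r["at"],z).round(3))
print(status.sense())
E
```

```text
thumb_top top [224. 219.] 0.69 [0.486 0.058 0.046]
thumb_top side [260. 194.] 0.72 [0.478 0.063 0.046]
saddle_mid side [262. 195.] 0.8 [0.487 0.057 0.046]
marked_stop top [269. 219.] 0.53 [ 0.486 -0.066  0.   ]
marked_stop side [264. 213.] 0.52 [0.49  0.024 0.   ]
plain_stop top [182. 226.] 0.52 [0.469 0.192 0.   ]
rail top [227. 222.] 0.85 [0.478 0.059 0.   ]
rail side [262. 210.] 0.91 [0.485 0.046 0.   ]
rail side [278. 201.] 0.71 [0.535 0.109 0.   ]
dish_center top [224. 194.] 0.89 [0.558 0.058 0.038]
dish_center top [318. 222.] 0.77 [ 0.472 -0.208  0.038]
dish_center top [142. 234.] 0.64 [0.448 0.297 0.038]
dish_center side [275. 266.] 0.93 [ 0.522 -0.335  0.038]
dish_center side [281. 196.] 0.66 [0.543 0.06  0.038]
dish_center side [255. 250.] 0.62 [ 0.473 -0.264  0.038]
timer_center top [391. 215.] 0.85 [ 0.49  -0.423  0.01 ]
timer_center side [263. 296.] 0.79 [ 0.495 -0.411  0.01 ]
dropper_a_center side [280. 178.] 0.64 [0.545 0.217 0.034]
tweezers_center top [438. 227.] 0.67 [ 0.453 -0.558  0.004]
tweezers_center side [242. 346.] 0.61 [ 0.457 -0.56   0.004]
{'clock': 1.0, 'joint_positions': array([-1.41559309e+00,  1.23798293e-01,  1.65027048e+00, -4.67138474e-06,
        1.36750368e+00, -8.25935286e-02]), 'dq': array([ 0.00088942, -0.00013787,  0.0005916 , -0.00065761, -0.00077115,
       -0.000704  ]), 'tau': array([-1.24807548e-04, -4.17600739e+01, -3.60237300e+01,  7.74605060e-02,
        4.28361073e-02, -6.19893790e-07]), 'tool_pos': array([ 0.1530899 , -0.63171475,  0.23367479]), 'eef_rot': array([3.14157290e+00, 6.22639685e-06, 2.37797710e-01]), 'ft_force': array([-0.53088987, -0.08537148, -0.56637481]), 'moment': array([ 0.06064224, -0.02149703, -0.02660334]), 'grip_force': 0.0, 'opening': 0.09482063368187017}
```

```bash
python3 - <<'E'
import cv2
a=cv2.imread("pics/t1.png")[150:290,100:340];b=cv2.imread("pics/s1.png")[140:320,170:370]
a=cv2.resize(a,(800,467),interpolation=2);cv2.imwrite("pics/t1c.png",a)
cv2.imwrite("pics/s1c.png",cv2.resize(b,(660,594),interpolation=2))
E
```

```text
(no output)
```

View pics/t1c.png

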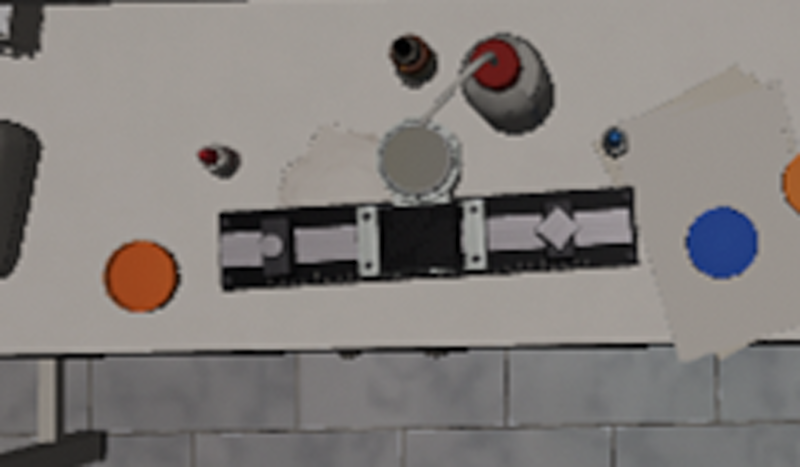

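View pics/s1c.png

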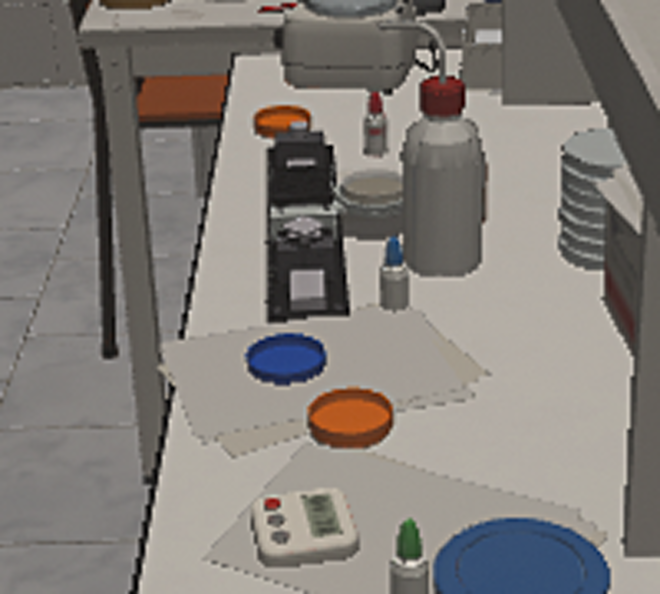

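View pics/t1.png

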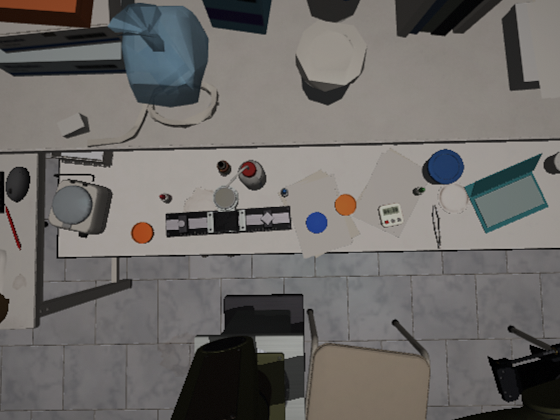

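```bash
python3 - <<'E'
from h import *
f=lambda x,y,z:ray("top",(100+x*.3-.35,150+y*.3-.35),z)
d=f(558,228,.06);k=f(271,245,.056);b=(f(368,241,.04)+f(473,235,.04))/2
c=[f(*p,.008) for p in [(220,212),(633,188),(222,291),(637,265)]]
print(d,k,b,np.mean(c,0));v=k-d;print(np.hypot(*v[:2]))
for v in(k-d,c[0]-c[1],c[2]-c[3]):print(np.arctan2(-v[0],v[1]))
print(np.linalg.norm(c[0]-c[1]),np.linalg.norm(c[0]-c[2]))
for r in finder.pinpoint("top","dropper_b_center")[:4]:print(r,ray("top",r["at"],.034))
s=status.sense();print(s["clock"],s["tool_pos"])
E
```

```text
[ 0.48577666 -0.06451615  0.06      ] [0.47665481 0.17908543 0.056     ] [0.48050422 0.05486298 0.04      ] [0.48067115 0.05418832 0.008     ]
0.24377231428289078
0.037428303403688766
0.03653484979693914
0.04211503225503697
0.36663595544766553 0.06992325194486301
1.05 [ 0.15308551 -0.63170161  0.23366677]
```

>>> {"op": "move_arm", "data": {"deltas": [0,0,0,0,0,0.1,1,0,0,0,0,0,0.1,1,0.52,-1,0,0,0,0,1,0.52,-1,0,0,0,0,1,0.52,-1,0,0,0,0,1,0.52,-1,0,0,0,0,1,0.52,-1,0,0,0,0,1,0.52,-1,0,0,0,0,1,0.52,-1,0,0,0,0,1,0.52,-1,0,0,0,0,1], "squeeze": 20}}

```text
clock: 2.05
tool_pos: [0.2498, -0.4268, 0.2338]
eef_rot: [3.141, -0.0, 0.038]
ft_force: [-0.5, 0.3, -1.2]
opening: 0.0203
grip_force: 0.0
```

>>> {"op": "move_arm", "data": {"deltas": [0.52,-1,0,0,0,0,1,0.52,-1,0,0,0,0,1,0.52,-1,0,0,0,0,1,0.52,-1,0,0,0,0,1,0.52,-1,0,0,0,0,1,0.52,-1,0,0,0,0,1,0.52,-1,0,0,0,0,1,0.52,-1,0,0,0,0,1,0.52,-1,0,0,0,0,1,0.52,-1,0,0,0,0,1]}}

```text
clock: 3.05
tool_pos: [0.3703, -0.1721, 0.2339]
eef_rot: [3.141, -0.001, 0.038]
ft_force: [1.3, -0.1, 1.3]
opening: 0.0003
grip_force: 0.0
```

>>> {"op": "move_arm", "data": {"deltas": [0.52,-1,0,0,0,0,1,0.52,-1,0,0,0,0,1,0.52,-1,0,0,0,0,1,0.52,-1,0,0,0,0,1,0.52,-1,0,0,0,0,1,0.52,-1,0,0,0,0,1,0.52,-1,0,0,0,0,1,0.52,-1,0,0,0,0,1,0.52,-1,0,0,0,0,1,0,0,0,0,0,0,1]}}

```text
clock: 4.05
tool_pos: [0.479, 0.0582, 0.2338]
eef_rot: [-3.141, -0.0, 0.041]
ft_force: [-1.0, 0.6, -0.3]
opening: 0.0005
grip_force: 0.0
```

```bash
python3 - <<'E'
from h import *
s=status.sense();print({k:s[k] for k in("clock","tool_pos","eef_rot","ft_force","opening")})
save("wrist","w1.png")
for l,z in [("thumb_top",.046),("saddle_mid",.046),("marked_stop",0),("plain_stop",0),("rail",0),("dish_center",.038)]:
  for r in finder.pinpoint("wrist",l)[:2]: print(l,np.round(r["at"]),round(r["conf"],2),ray("wrist",r["at"],z).round(4))
E
```

```text
{'clock': 4.05, 'tool_pos': array([0.47901479, 0.05818703, 0.23376653]), 'eef_rot': array([-3.14091042e+00, -2.25245766e-04,  4.12323574e-02]), 'ft_force': array([-0.95456699,  0.61683766, -0.32501196]), 'opening': 0.0004522929799446664}
thumb_top [284. 180.] 0.68 [0.4826 0.0498 0.046 ]
saddle_mid [285. 177.] 0.7 [0.4862 0.0479 0.046 ]
marked_stop [384. 173.] 0.61 [ 0.4844 -0.0666  0.    ]
marked_stop [281. 181.] 0.58 [0.4705 0.0507 0.    ]
plain_stop [172. 173.] 0.74 [0.4757 0.1748 0.    ]
rail [284. 171.] 0.77 [0.4829 0.0474 0.    ]
dish_center [509. 188.] 0.93 [ 0.4811 -0.1865  0.038 ]
dish_center [285. 108.] 0.85 [0.5523 0.0501 0.038 ]
```

View pics/w1.png

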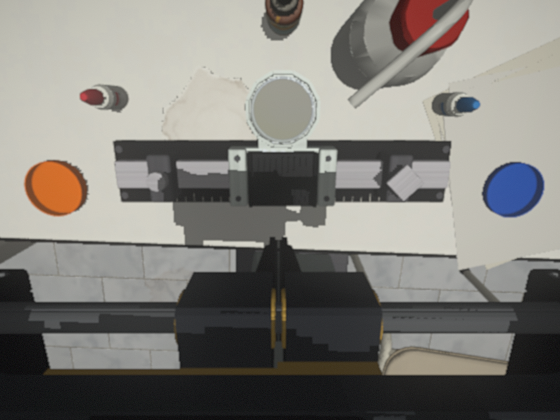

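```bash
python3 - <<'E'
from h import *
for p,z in [((283.5,178),.046),((283.5,177),.04),((404,181),.06),((157,182),.056),((283,108),.046)]:print(p,ray("wrist",p,z).round(4))
a0,a1=[ray("top",(226,187.3),z) for z in(0,.3)];b0,b1=[ray("wrist",(353,102),z) for z in(0,.3)]
u,v=a1-a0,b1-b0;M=np.array([[u@u,-u@v],[u@v,-v@v]]);s,t=np.linalg.solve(M,[(b0-a0)@u,(b0-a0)@v]);print("spout",a0+s*u,b0+t*v)
E
```

```text
(283.5, 178) [0.4848 0.049  0.046 ]
(283.5, 177) [0.4846 0.0489 0.04  ]
(404, 181) [ 0.4891 -0.0675  0.06  ]
(157, 182) [0.4786 0.1733 0.056 ]
(283, 108) [0.5528 0.0523 0.046 ]
spout [0.55551873 0.02347265 0.21557099] [0.5602348  0.02195211 0.21590267]
```

>>> {"op": "move_arm", "data": {"deltas": [-0.1,0.33,0.9,0,0,0,1,0,0,0.9,0,0,0,1,0,0,0.9,0,0,0,1,0,0,0.9,0,0,0,1,0,0,0.9,0,0,0,1,0,0,0.9,0,0,0,1,0,0,0.6,0,0,0,1,0,0,0.4,0,0,0,1,0,0,0,0,0,0,1,0,0,0,0,0,0,1]}}

```text
clock: 5.4
tool_pos: [0.4766, 0.0475, 0.0743]
eef_rot: [3.142, -0.001, 0.037]
ft_force: [0.7, 0.3, 0.3]
opening: 0.0001
grip_force: 0.0
```

```bash
python3 - <<'E'
from h import *
s=status.sense();print(s["tool_pos"],s["eef_rot"],s["ft_force"])
save("wrist","w2.png")
print(proj("wrist",[[*s["tool_pos"][:2],s["tool_pos"][2]-.019]]))
E
```

```text
[0.47655072 0.04748315 0.074262  ] [ 3.14156166e+00 -8.47949963e-04  3.72918629e-02] [0.68575822 0.33221047 0.29228585]
[[276.67878131 257.3500287 ]]
```

View pics/w2.png

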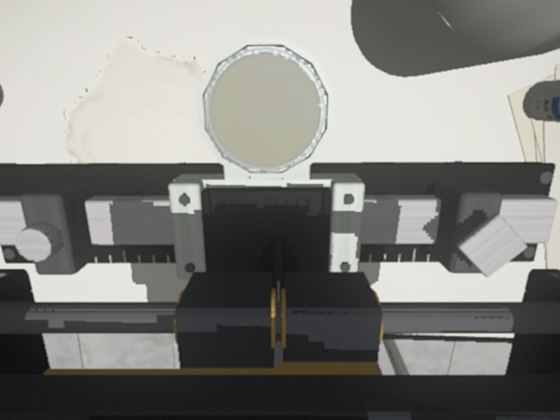

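>>> {"op": "move_arm", "data": {"deltas": [0.2,0,0,0,0,0,1,0,0,0,0,0,0,1,0,0,0.15,0,0,0,1,0,0,0.15,0,0,0,1,0,0,0.06,0,0,0,1,0,0,0.06,0,0,0,1,0,0,0.06,0,0,0,1,0,0,0.06,0,0,0,1,0,0,0,0,0,0,1,0,0,0,0,0,0,1]}}

```text
clock: 6.45
tool_pos: [0.4809, 0.048, 0.0604]
eef_rot: [-3.142, 0.001, 0.038]
ft_force: [-3.8, 0.5, 5.2]
opening: 0.0006
grip_force: 2.5
```

>>> {"op": "move_arm", "data": {"deltas": [0,0,0.02,0,0,0,1,0,0,0.02,0,0,0,1,0,0,0.02,0,0,0,1,0,0,0,0,0,0,1,0,0,0,0,0,0,1,0,0,0,0,0,0,1,0,0,0,0,0,0,1,0,0,0,0,0,0,1,0,0,0,0,0,0,1,0,0,0,0,0,0,1]}}

```text
clock: 7.45
tool_pos: [0.4809, 0.048, 0.0601]
eef_rot: [-3.142, 0.002, 0.038]
ft_force: [-6.7, 0.1, 13.6]
opening: 0.0006
grip_force: 6.3
```

>>> {"op": "move_arm", "data": {"deltas": [0,0.03,0,0,0,0,1,0,0.06,0,0,0,0,1,0,0.1,0,0,0,0,1,0,0.12,0,0,0,0,1,0,0.12,0,0,0,0,1,0,0.12,0,0,0,0,1,0,0.12,0,0,0,0,1,0,0.12,0,0,0,0,1,0,0.12,0,0,0,0,1,0,0.12,0,0,0,0,1]}}

```text
clock: 8.45
tool_pos: [0.482, 0.0222, 0.0601]
eef_rot: [-3.141, 0.001, 0.038]
ft_force: [-6.7, 1.2, 12.2]
opening: 0.0003
grip_force: 6.2
```

```bash
python3 - <<'E'
from h import *
s=status.sense();print(s["clock"],s["tool_pos"],s["ft_force"])
save("wrist","w3.png")
E
```

```text
8.45 [0.48200165 0.02218578 0.0600695 ] [-6.74928606  1.21496926 12.17156476]
```

View pics/w3.png

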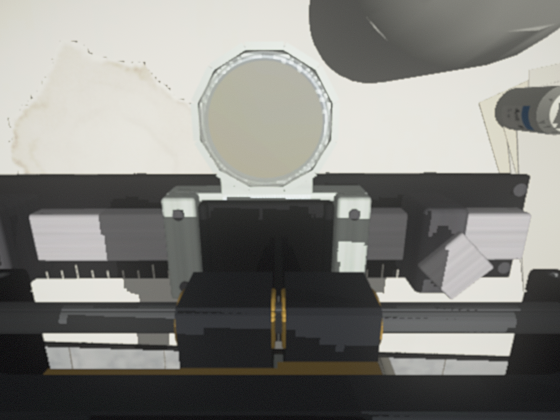

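>>> {"op": "move_arm", "data": {"deltas": [0,0.12,0,0,0,0,1,0,0.12,0,0,0,0,1,0,0.12,0,0,0,0,1,0,0.12,0,0,0,0,1,0,0.12,0,0,0,0,1,0,0.08,0,0,0,0,1,0,0.05,0,0,0,0,1,0,0.05,0,0,0,0,1,0,0.04,0,0,0,0,1,0,0,0,0,0,0,1]}}

```text
clock: 9.5
tool_pos: [0.4828, 0.0015, 0.0601]
eef_rot: [3.141, 0.001, 0.038]
ft_force: [-6.5, -0.3, 12.1]
opening: 0.0004
grip_force: 6.1
```

>>> {"op": "move_arm", "data": {"deltas": [0,0.04,0,0,0,0,1,0,0.04,0,0,0,0,1,0,0.04,0,0,0,0,1,0,0.04,0,0,0,0,1,0,0.04,0,0,0,0,1,0,0.03,0,0,0,0,1,0,0,0,0,0,0,1,0,0,0,0,0,0,1,0,0,0,0,0,0,1,0,0,0,0,0,0,1]}}

```text
clock: 10.5
tool_pos: [0.4831, -0.0039, 0.0601]
eef_rot: [-3.141, 0.001, 0.038]
ft_force: [-7.6, 1.1, 12.0]
opening: 0.0005
grip_force: 6.1
```

>>> {"op": "move_arm", "data": {"deltas": [0,0.04,0,0,0,0,1,0,0.04,0,0,0,0,1,0,0.04,0,0,0,0,1,0,0.04,0,0,0,0,1,0,0,0,0,0,0,1,0,0,0,0,0,0,1,0,0,0,0,0,0,1,0,0,0,0,0,0,1,0,0,0,0,0,0,1,0,0,0,0,0,0,1]}}

```text
clock: 11.5
tool_pos: [0.4844, -0.0069, 0.0601]
eef_rot: [-3.139, -0.002, 0.037]
ft_force: [-2.6, 4.9, 8.2]
opening: 0.0007
grip_force: 4.2
```

```bash
python3 - <<'E'
from h import *
s=status.sense();print(s["clock"],s["tool_pos"],s["ft_force"])
save("wrist","w4.png")
E
```

```text
11.5 [ 0.48438994 -0.00687528  0.06013275] [-2.56325683  4.85729427  8.24522785]
```

View pics/w4.png

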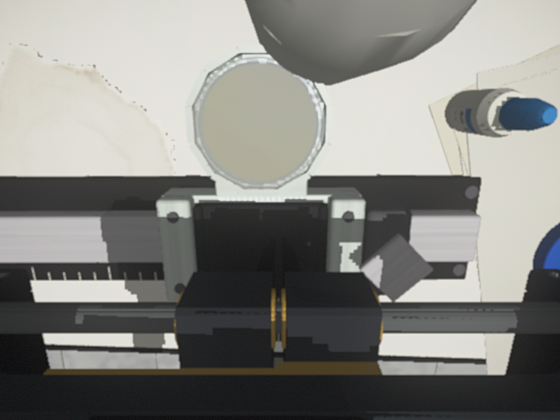

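>>> {"op": "move_arm", "data": {"deltas": [0,0,-0.04,0,0,0,1,0,0,-0.04,0,0,0,1,0,0,-0.04,0,0,0,1,0,0,-0.04,0,0,0,1,0,0,-0.04,0,0,0,1,0,0,-0.06,0,0,0,1,0,0,-0.1,0,0,0,1,0,0,-0.3,0,0,0,1,0,0,-0.6,0,0,0,1,0,0,-0.6,0,0,0,1]}}

```text
clock: 12.55
tool_pos: [0.4826, -0.0081, 0.1053]
eef_rot: [-3.142, 0.002, 0.038]
ft_force: [0.9, -0.7, 0.1]
opening: 0.0008
grip_force: 0.0
```

>>> {"op": "move_arm", "data": {"deltas": [0,0,-0.6,0,0,0,1,0,0,-0.6,0,0,0,1,0,0,-0.6,0,0,0,1,0,0,-0.6,0,0,0,1,0,0,-0.6,0,0,0,1,0,0,0,0,0,0,1,0,0,0,0,0,0,1,0,0,0,0,0,0,1,0,0,0,0,0,0,1,0,0,0,0,0,0,1]}}

```text
clock: 13.55
tool_pos: [0.4828, -0.008, 0.1793]
eef_rot: [-3.141, 0.002, 0.038]
ft_force: [0.4, 1.2, -0.3]
opening: 0.0004
grip_force: 0.0
```

```bash
python3 - <<'E'
from h import *
s=status.sense();print(s["clock"],s["tool_pos"],s["ft_force"])
save("wrist","w5.png",(140,60,500,330),2)
E
```

```text
13.55 [ 0.48278761 -0.0079774   0.17926908] [ 0.35023917  1.19189044 -0.34674103]
```

View pics/w5.png

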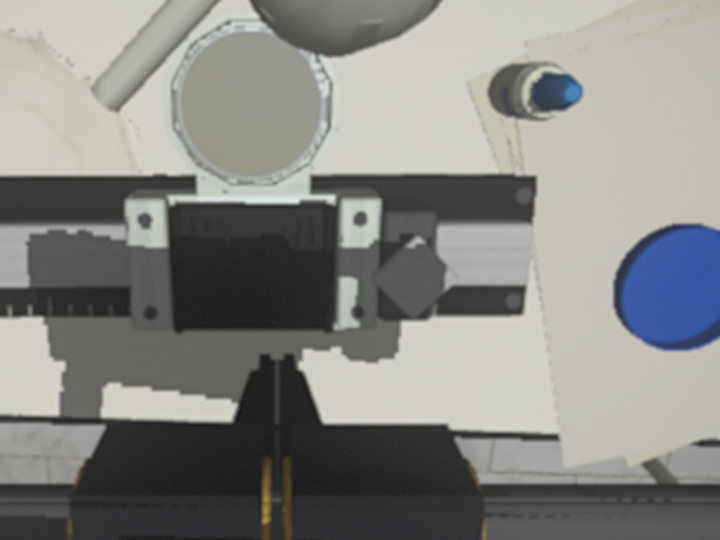

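The crop shows the saddle's right end (column 381) touching the marked stop's block (column 383). The thumb plate is free, and the dish sits in its nest around (252, 103).

```bash
python3 -c "
from bench import bot
print(bot.sign_off())"
```

```text
the job is handed in; nothing more can be done
None
```

The saddle stands against the diamond-marked stop with the thumb plate released and the dish still in its nest; I handed the job in at about 13.6 s, and `sign_off` returned no verdict.

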